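# Shut the refilled spice box and show the jar's base to the phone

### The job

The round steel spice box has been refilled from the short glass jar: first tip its open lid fully shut. Then pick up the short jar and hold it up to the phone for the video call so that the date on its underside can be read: the middle of the jar about 12 cm straight out from the lens, the jar leaning about 35 degrees from upright with its underside turned towards the phone and its cap back away from it. Do not knock the other things about, and finish while holding the jar still there in the air: do not put it down.

Things in the scene. Friction and masses are not known exactly. Their poses are not given: they have to be found in the camera images.
- spice_box: round steel spice box, 178 mm across, 60 mm high to the top of its shut lid, fixed on the hob cover. Origin: centre of its underside. Its x axis points to the side with the hinge (the side far from the robot), z up.
- spice_box_lid (a joint): lid hinge in rad: 0 fully shut, about 1.5 upright (as found). Hinge line: 88 mm from the box origin along its x, 58 mm above its underside, parallel to its y. The lid is a disc 178 mm across, 13 mm thick, with a 17 mm knob on its outer face, which looks away from the robot when open. Friction keeps it upright; tipped from behind below about 1.3 rad it falls shut.
- lid_rim (a point): point on the rim of the lid farthest from the hinge, 177 mm away from it: the highest point of the open lid. z axis: outward normal of the lid's outer face (with the knob); x axis: from the rim towards the hinge.
- chilli_jar: the short glass jar with a round screw cap, about 58 mm (along its x) by 66 mm (along its y) wide and 82 mm high, cap 62 mm across and the top 11 mm of it; 0.22 kg. Loose. Origin: centre of its underside; z runs up through the cap.
- jar_middle (a point): middle of the short jar, on its axis 41 mm above the underside; axes as the jar's.
- phone: black phone, 74 x 155 mm, on a small aluminium desk stand that is fixed; it leans back 15 degrees and is 175 mm high in all, base 85 x 70 mm. Origin: underside of the stand; its -x axis points out of the screen towards the robot's side.
- lens (a point): the phone's lens, at the middle of the screen's upper edge. Looks along the phone's -x and 15 degrees upwards.
- view_point (a point): where the middle of the jar is to be held: 120 mm straight out from the lens, along its line of sight. Its z axis is the direction in which the jar's z axis is to point: 35 degrees from vertical, leaning away from the phone.
- food_tin: food tin, 75 mm across and 58 mm high, loose bystander on the hob cover; origin at the centre of its underside.
- onion: onion, 53 mm across and 57 mm high, loose bystander on the hob cover; origin at its underside.
- saucepan: small steel saucepan, 105 mm across and 62 mm high, fixed on the rear left burner's support; origin at the centre of its underside.
- bowl: black bowl, 112 mm across and 46 mm high, fixed on the rear right burner's support; origin at the centre of its underside.

How it is judged:
On the way, in this order (a step that is already met when the one before it is completed fails the run):
1. the lid of the spice box is shut while the short jar still stands where it was (value of joint spice_box_lid below 0.06 rad and distance of chilli_jar from where it was at the start of the episode below 0.04 m), for 0.2 s.
2. the short jar is lifted clear by the fingers (height (world z) of chilli_jar above 0.09 m and contact force between chilli_jar and the fingers above 0.5 N), for 0.2 s.
At the end, for the whole second after the job is handed in: Lid shut (within 0.06 rad); the fingers hold the short jar still in the air, its middle within 30 mm of the point 120 mm straight out from the lens, its axis within 15 degrees of the wanted attitude (35 degrees from upright, underside towards the phone, not upside down), the phone not touched by it (value of joint spice_box_lid below 0.06 rad and distance between jar_middle and view_point below 0.03 m and angle between the z axis of chilli_jar and the z axis of view_point, either way round below 0.26 rad and angle between chilli_jar's own z axis and vertical below 1.2 rad and contact force between chilli_jar and the fingers above 0.5 N and contact force between chilli_jar and phone below 0.1 N and linear speed of chilli_jar below 0.02 m/s and angular speed of chilli_jar below 0.2 rad/s); the arm keeps its last pose, push and grip.
It fails at once if a bystander (tin or onion) is knocked away by more than 30 mm (distance of any of food_tin, onion from where it was at the start of the episode above 0.03 m).
It also fails if it takes over 48 s, if anything falls off the work surface, if the arm or the gripper's body presses on something with over 40 N, if the wrist force passes 120 N, or if a joint passes its speed limit or range.

### The arm

A 7-joint arm with a two-finger parallel gripper is mounted at the origin on a cart in front of the work surface, level with it; the furniture and walls round the work are solid. World frame = base frame: x ahead of the robot, y to its left, z up, the work surface at z = 0. Lengths are in m, angles in rad, forces in N, time in s.
With the tool pointing down it reaches from about 0.425 to 0.925 m from the base axis. Payload 6.8 kg.
Tool frame: the origin (TCP) lies at the very end of the fingers, on their centre line; the grasp point (between the pads) lies 19 mm behind it; z points along the fingers, y is the line along which they close (so a half turn about z gives the same grasp; the last joint's range is limited). The gripper opens to 85 mm and grips with 20 to 120 N. Pads are 22 mm wide; open, the fingers measure 114 mm over their backs; the gripper's body (76 mm by 85 mm) begins 54 mm behind the grasp point. The pads swing forward as they close: fully open they stand 13 mm farther back than shut.
Start: joints at [1.043, 0.477, 0.022, 1.555, -0.011, 1.109, -0.083], TCP at [0.275, -0.616, 0.231] pointing down, gripper open.
Joint ranges: [-2.96, 2.96], [-0.34, 2.1], [-1.41, 1.46], [0.24, 2.44], [-1.37, 4.51], [0.17, 1.92], [-2.96, 2.96]. Speed limits (rad/s): [2.39, 2.39, 3.14, 3.14, 3.14, 3.14, 3.14].

### API

Orientations are given as a unit quaternion [w, x, y, z].
In Python, from station import bot gives the robot as it stands. The module is installed in compiled form; this text tells all that it offers.
- The arm moves only by the shell command python3 -m jog 'ROWS' [OPENING] [FORCE]. ROWS is JSON, a list of rows, each a list of 4 numbers: the shift along the tool's x, y, z in cm, then the turn about the tool's z in rad. In form: [[x, y, z, spin], ...]. A call has 1 to 20 rows; each row is the pose to reach, as a shift and turn from the pose commanded when the call began, along the tool's axes at that moment; what a row does not reach only later rows make up. A row lasts 1/12 s, in which the tool goes at most 41.7 mm and 7.16 degrees, less where a joint would pass 70% of its speed; a pose out of reach is approached as far as the arm can. A call with a gripper value outside its range is refused whole. OPENING is the closure, from -1 (fully open) to 1 (shut), set as the call begins (- or left out, the last holds). The fingers move at their own pace and stop on an object; FORCE is the grip in N (left out, the last holds). Time passes only in rows, so rows that repeat a pose let the fingers close. It gives the time, the measured TCP pose, the force, the opening and the grip force at its end, in the units of the state.
- bot.get_obs(): the state, without advancing time (a new reading comes with each control period).
- bot.read_camera(name): name is "side" or "top" or "wrist"; returns a dict with "pixels" (400x640x3 uint8, red, green, blue), "depth" (400x640 float32, m along the optical axis (not along the pixel's ray), 0 where there is no reading), "fovy" (degrees; the focal length in pixels is half the picture's height over the tangent of half this angle, whatever the lens; pixels are square), "cx", "cy" (the principal point, pixels), "pose" (4x4, takes a point from camera to world coordinates). Camera axes: x right, y down, z forward; pixel columns grow to the right and rows downward; lengths in m; the calibration is good to about 2 mm. A picture is of the moment at which its call begins.
- bot.hand_in(): hands the job in; it is judged then, once.
The state is a dict: "t": time; "q": joint angles; "joint_vel": joint speeds; "joint_torque": joint torques, N m; "eef_pos": TCP position; "tool_rot": TCP orientation; "contact_force": force on the tool from outside, world axes, zero at the start; "torque": the same for the moment, N m; "gripper_width": opening from 0.0 (shut) to 1.0 (fully open); "grasp_force": force on a finger pad.
Only numpy, scipy, OpenCV 4.12 (cv2) and the standard library are available. Lean on these libraries where they do the work, as an engineer would, in place of code of your own. Each camera call takes 0.05 s, during which the arm holds its last target. There are 200 camera calls.

## Working session

There is one attempt and no reset: what is moved stays moved. The work goes in short steps, Python scripts to look and compute and a shell command to move; the robot and the scene stay as the last step left them, time stands still between calls to the robot, and variables do not carry over. Pictures are saved under pics/ and viewed, at most 10 in all, crops included, and the job is handed in when it is done.

```bash
mkdir -p pics; python3 - <<'E'
from station import bot
import cv2,numpy as np
o=bot.get_obs();print(o)
for n in ["side","top","wrist"]:
    c=bot.read_camera(n);np.savez(f"pics/{n}0.npz",**c)
    cv2.imwrite(f"pics/{n}0.png",c["pixels"][:,:,::-1]);print(n,c["fovy"],c["cx"],c["cy"],c["pose"].round(3).tolist())
E
```

```text
{'t': 0.0, 'q': array([ 1.04291392,  0.47780315,  0.02235589,  1.55646245, -0.0115263 ,
        1.10931445, -0.0830727 ]), 'joint_vel': array([ 9.17486602e-04, -8.07080239e-04, -8.88795611e-04, -6.84829836e-05,
       -9.40197258e-04,  1.27210430e-03,  2.10068291e-04]), 'joint_torque': array([-1.11039011e-03, -5.96442211e+01,  1.60784908e+00, -2.81193978e+01,
        1.24910264e-02,  9.27687564e-03, -8.49998344e-06]), 'eef_pos': array([ 0.27484129, -0.61585095,  0.23031934]), 'tool_rot': array([-8.94460109e-04,  9.78050802e-01,  2.08364501e-01, -2.53240068e-04]), 'contact_force': array([-0.49204759,  0.13265141, -0.77577564]), 'torque': array([-0.01621904, -0.00305925, -0.0078164 ]), 'grasp_force': 0.0, 'gripper_width': 0.997551973649436}
side 44.45257370296024 318.7519265573488 195.93322013115105 [[-0.753, -0.279, 0.596, -0.031], [-0.658, 0.3, -0.691, 0.678], [0.014, -0.912, -0.409, 0.553], [0.0, 0.0, 0.0, 1.0]]
top 53.65591459921529 318.23688768150856 198.60997934067746 [[0.068, -0.977, 0.203, 0.406], [-0.998, -0.065, 0.02, -0.031], [-0.006, -0.204, -0.979, 0.992], [0.0, 0.0, 0.0, 1.0]]
wrist 64.08111143801861 317.96511808191303 200.55242684860477 [[0.408, -0.868, -0.281, 0.346], [-0.913, -0.389, -0.124, -0.585], [-0.001, 0.308, -0.952, 0.374], [0.0, 0.0, 0.0, 1.0]]
```

View pics/side0.png

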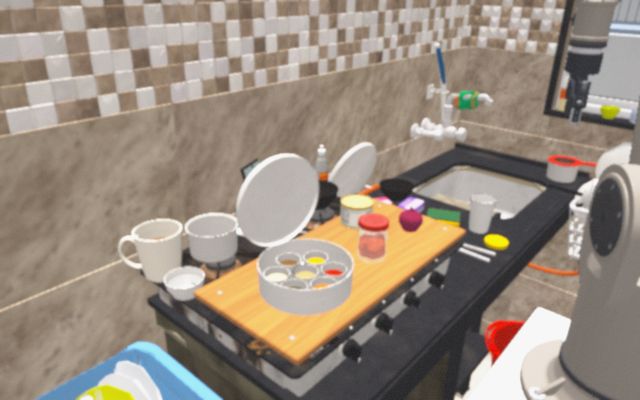

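View pics/top0.png

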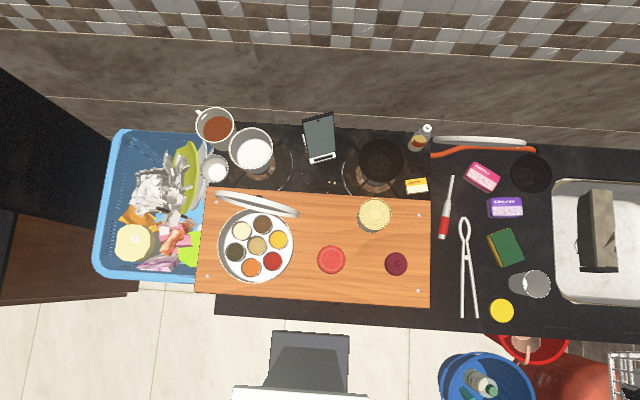

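The side view shows the open lid at (280,200), box (306,275), jar with red cap (373,238), tin (357,210) and onion (411,220). In the top view the phone is at (320,140), the box at (257,245), the jar's red cap at (331,260), the tin at (375,214), the onion at (396,263) and the saucepan at (250,150).

```bash
cat > h.py <<'E'
import numpy as np,cv2
def cloud(c):
    f=200/np.tan(np.radians(c["fovy"])/2); d=c["depth"]
    v,u=np.mgrid[:400,:640]
    P=np.stack([(u-c["cx"])/f*d,(v-c["cy"])/f*d,d],-1)
    P=P@c["pose"][:3,:3].T+c["pose"][:3,3]; P[d<=0]=np.nan
    return P
def ray(c,u,v,z):
    f=200/np.tan(np.radians(c["fovy"])/2)
    r=c["pose"][:3,:3]@[(u-c["cx"])/f,(v-c["cy"])/f,1.]; o=c["pose"][:3,3]
    return o+r*(z-o[2])/r[2]
E
python3 - <<'E'
from h import *
T=dict(np.load("pics/top0.npz"));S=dict(np.load("pics/side0.npz"))
PT=cloud(T);PS=cloud(S)
def at(n,P,u,v): print(n,P[v-1:v+2,u-1:u+2].reshape(-1,3).mean(0).round(3))
for n,u,v in [("board",310,220),("board2",300,290),("cap",331,260),("tin",375,214),("onion",396,263),("phone",320,140),("phTL",309,120),("lid",270,206),("box",257,245),("saucepan rim",250,133),("hob",330,185)]: at(n,PT,u,v)
for n,u,v in [("lidS",280,200),("lidtop",290,156),("capS",373,222),("jarS",373,245)]: at("S "+n,PS,u,v)
# red caps
for n,c,P,win in [("top",T,PT,(310,240,355,280)),("side",S,PS,(350,205,395,265))]:
    hsv=cv2.cvtColor(c["pixels"],cv2.COLOR_RGB2HSV);m=(((hsv[...,0]<8)|(hsv[...,0]>172))&(hsv[...,1]>130)).astype(np.uint8)
    k=np.zeros_like(m);x0,y0,x1,y1=win;k[y0:y1,x0:x1]=1;m&=k
    v,u=np.nonzero(m);pp=P[m>0];print(n,len(u),u.mean(),v.mean(),np.nanmean(pp,0).round(4),np.nanmin(pp,0).round(3),np.nanmax(pp,0).round(3))
    zt=np.nanpercentile(pp[:,2],90); q=pp[pp[:,2]>zt-.008]; print("topface",zt,((np.nanmin(q,0)+np.nanmax(q,0))/2).round(4))
# lid plane from side cloud
w=PS[150:245,235:322].reshape(-1,3); w=w[(w[:,2]>.09)&(w[:,0]<.68)&(w[:,1]>0)]
w=w[~np.isnan(w).any(1)];c0=np.median(w,0);
for i in range(4):
    n=np.linalg.svd(w-w.mean(0),full_matrices=0)[2][2]; w=w[abs((w-w.mean(0))@n)<.006]
print("lid",len(w),w.mean(0),n,w.min(0),w.max(0))
i=w[:,2].argmax();print(w[i])
# box rim from top
q=PT[205:290,210:300].reshape(-1,3);q=q[(q[:,2]>.04)&(q[:,2]<.07)];print("box",len(q),np.nanmin(q,0),np.nanmax(q,0))
# phone pts
q=PT[108:170,298:345].reshape(-1,3);ph=q[q[:,2]>.03];print("phone",len(ph),np.nanmin(ph,0),np.nanmax(ph,0))
cv2.imwrite("pics/crop1.png",cv2.resize(T["pixels"][100:300,200:440,::-1],None,fx=3,fy=3,interpolation=2))
cv2.imwrite("pics/crop2.png",cv2.resize(S["pixels"][130:290,190:440,::-1],None,fx=3,fy=3,interpolation=2))
E
```

```text
board [0.549 0.005 0.034]
board2 [0.381 0.017 0.035]
cap [ 0.452 -0.05   0.116]
tin [nan nan nan]
onion [ 0.456 -0.198  0.087]
phone [ 0.737 -0.007  0.088]
phTL [0.752 0.018 0.17 ]
lid [0.547 0.082 0.202]
box [0.478 0.124 0.061]
saucepan rim [0.75  0.167 0.07 ]
hob [ 0.649 -0.039 -0.001]
S lidS [0.559 0.104 0.176]
S lidtop [0.547 0.089 0.261]
S capS [ 0.448 -0.04   0.115]
S jarS [ 0.436 -0.027  0.074]
top 578 330.7820069204152 259.3615916955017 [ 0.4532 -0.0496  0.1151] [ 0.424 -0.079  0.034] [ 0.483 -0.018  0.12 ]
topface 0.1176783676190264 [ 0.4531 -0.0491  0.1152]
side 604 373.14403973509934 228.9685430463576 [ 0.445  -0.0381  0.1016] [ 0.422 -0.078  0.06 ] [ 0.478 -0.017  0.118]
topface 0.11623777439253627 [ 0.4511 -0.0475  0.1132]
lid 5370 [0.55905139 0.11102338 0.18005133] [ 0.98471593 -0.16782504  0.04657571] [0.53807871 0.0213902  0.09149822] [0.57526231 0.19996733 0.26943228]
[0.55069158 0.11003952 0.26943228]
box 2686 [0.39374183 0.03983812 0.04000453] [0.560673   0.22463158 0.06998649]
phone 1344 [ 0.7065241  -0.0623271   0.03005155] [0.84215196 0.05756918 0.17428185]
```

View pics/crop1.png

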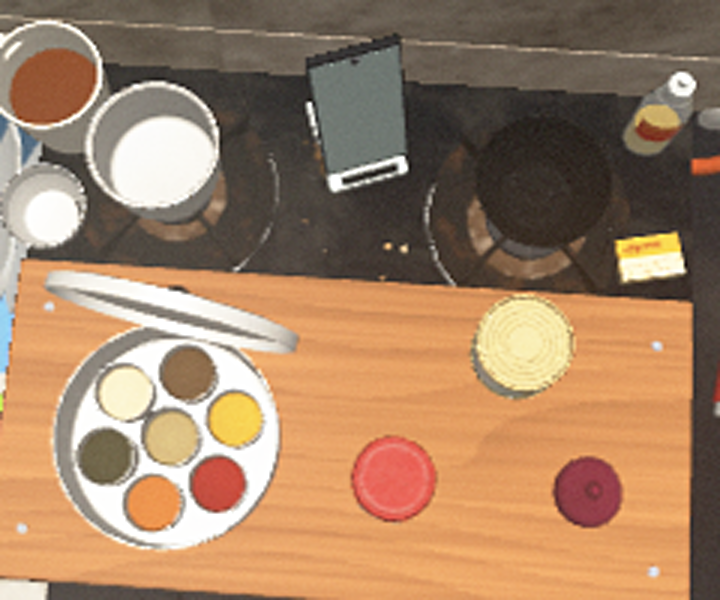

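Crop: the lens dot is at crop (354,62), which is full-image (318,121). The screen spans (307,58)-(400,38) at the top to (333,182)-(407,165) at the bottom, and nothing stands between the box and the phone. I'll go behind the lid first, high up and with the gripper shut.

```bash
python3 -m jog '[[0,0,-4,0],[0,0,-8,0],[0,0,-12,0.1],[61,-51,-12,0.586],[61,-51,-12,0.586],[61,-51,-12,0.586],[61,-51,-12,0.586],[61,-51,-12,0.586],[61,-51,-12,0.586],[61,-51,-12,0.586],[61,-51,-12,0.586],[61,-51,-12,0.586],[61,-51,-12,0.586],[61,-51,-12,0.586],[61,-51,-12,0.586],[61,-51,-12,0.586],[61,-51,-12,0.586],[61,-51,-12,0.586],[61,-51,-12,0.586],[61,-51,-12,0.586]]' 1
python3 - <<'E'
from h import *
T=dict(np.load("pics/top0.npz"));PT=cloud(T)
# screen plane: points in screen interior
q=PT[118:152,308:332].reshape(-1,3);q=q[~np.isnan(q).any(1)];q=q[q[:,2]>.05]
for i in range(5):
    c=q.mean(0);n=np.linalg.svd(q-c,full_matrices=0)[2][2];q=q[abs((q-c)@n)<.006]
n*=-np.sign(n[0]);print("n",n,len(q),"elev",np.degrees(np.arcsin(n[2])),"yaw",np.degrees(np.arctan2(n[1],n[0])))
f=200/np.tan(np.radians(T["fovy"])/2)
def hit(u,v):
    r=T["pose"][:3,:3]@[(u-T["cx"])/f,(v-T["cy"])/f,1.];o=T["pose"][:3,3];return o+r*((c-o)@n)/(r@n)
for u,v in [(318,120.7),(302.3,119.3),(333.3,112.7),(311,160),(335.5,154.5)]: print(u,v,hit(u,v).round(4))
E
```

```text
t: 1.82
eef_pos: [0.5861, 0.021, 0.3512]
tool_rot: [0.0, 0.997, -0.083, -0.0]
contact_force: [1.1, -0.2, 0.3]
gripper_width: 0.001
grasp_force: 0.0
n [-0.91093118 -0.32060049  0.25965304] 760 elev 15.049475872307228 yaw -160.61057764713786
318 120.7 [ 0.7556 -0.0013  0.1607]
302.3 119.3 [0.7489 0.0326 0.179 ]
333.3 112.7 [ 0.771  -0.0343  0.174 ]
311 160 [0.7083 0.0146 0.0144]
335.5 154.5 [ 0.7288 -0.0477  0.0096]
```

```bash
python3 -m jog '[[2.5,-4,0,0],[2.5,-8,0,0],[2.5,-8,0,0],[2.5,-8,4,0],[2.5,-8,8,0],[2.5,-8,11,0],[2.5,-8,13.5,0],[2.5,-8,13.5,0],[0.5,-8,13.5,0],[-1,-8,13.5,0],[-2,-8,13.5,0],[-3,-8,13.5,0],[-4,-8,13.5,0],[-5,-8,13.5,0],[-6,-8,13.5,0],[-6.8,-8,13.5,0],[-7.6,-8,13.5,0],[-7.6,-8,13.5,0]]'
python3 - <<'E'
from station import bot
from h import *
c=bot.read_camera("side");cv2.imwrite("pics/side1.png",c["pixels"][:,:,::-1])
E
```

```text
t: 3.32
eef_pos: [0.5225, 0.111, 0.2163]
tool_rot: [0.0, 0.997, -0.083, -0.0]
contact_force: [-0.1, -0.1, -0.9]
gripper_width: 0.003
grasp_force: 0.0
```

View pics/side1.png

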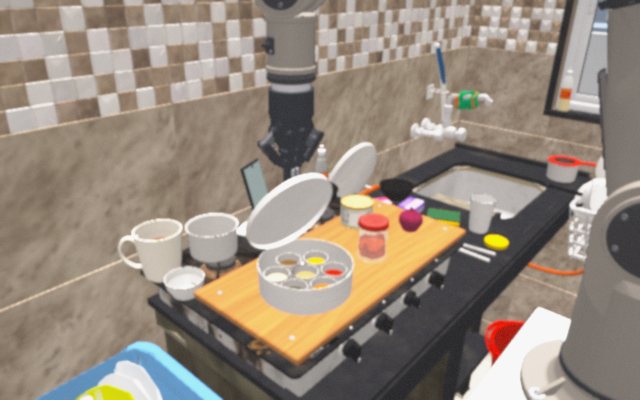

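The lid is past its balance point and falling (disc now at (290,210)); the jar, tin and onion are untouched. Next I'll rise, open the gripper and go above the jar.

```bash
python3 -m jog '[[0,0,-4,0],[0,0,-7,0],[0,0,-7,0],[-5,17,-7,0],[-5,17,-7,0],[-5,17,-7,0],[-5,17,-7,0],[-5,17,-7,0],[-5,17,-7,0],[-5,17,-7,0]]' -1
python3 - <<'E'
from station import bot
from h import *
for n in ["side","top","wrist"]:
    c=bot.read_camera(n);np.savez(f"pics/{n}2.npz",**c)
    im=c["pixels"][:,:,::-1]
    cv2.imwrite(f"pics/{n}2.png",im)
w=cv2.imread("pics/wrist2.png");s=cv2.imread("pics/side2.png")[140:320,190:440]
s=cv2.resize(s,(347,250));w=cv2.resize(w,(453,283))
b=np.zeros((283,800,3),np.uint8);b[:,:453]=w;b[:250,453:]=s;cv2.imwrite("pics/m2.png",b)
PS=cloud(dict(np.load("pics/side2.npz")))
q=PS[200:300,230:350].reshape(-1,3);q=q[~np.isnan(q).any(1)];q=q[(q[:,2]>.075)&(q[:,2]<.13)&(q[:,0]>.36)&(q[:,0]<.6)&(q[:,1]>.02)&(q[:,1]<.24)]
print(len(q),np.percentile(q[:,2],[5,50,95,99]),q.min(0),q.max(0))
f=q[(q[:,2]>.088)&(q[:,2]<.1)];A=np.c_[f[:,:2],np.ones(len(f))];print(np.linalg.lstsq(A,f[:,2],rcond=None)[0])
E
```

```text
t: 4.2
eef_pos: [0.4471, -0.049, 0.2865]
tool_rot: [-0.0, 0.996, -0.084, 0.0]
contact_force: [0.2, 1.1, -0.5]
gripper_width: 1.002
grasp_force: 0.0
4590 [0.08014392 0.10370869 0.11192127 0.11344156] [0.38677105 0.0361946  0.07501681] [0.5656887  0.21512962 0.11754489]
[ 0.02676748 -0.00435482  0.08342471]
```

View pics/m2.png

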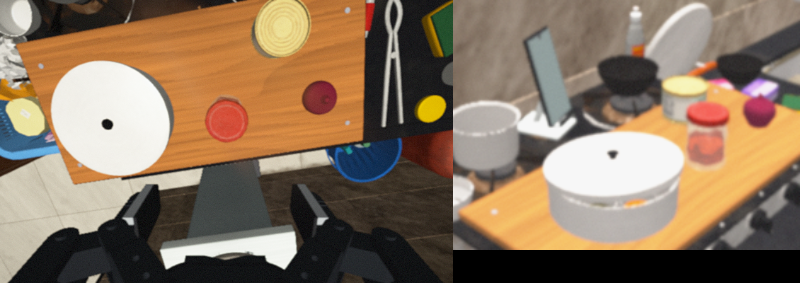

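Wrist view: the jar's cap is at (227,120) of the left panel, with the onion and tin well clear. Side panel: the lid is down, but a gap shows at the front (625,200), so I'll measure its angle now.

```bash
python3 - <<'E'
from station import bot
from h import *
def lid(c):
    P=cloud(c);hsv=cv2.cvtColor(c["pixels"],cv2.COLOR_RGB2HSV)
    q=P[((hsv[...,1]<30)&(hsv[...,2]>200))];q=q[~np.isnan(q).any(1)]
    q=q[(q[:,2]>.085)&(q[:,2]<.2)&(q[:,0]>.36)&(q[:,0]<.6)&(q[:,1]>.02)&(q[:,1]<.23)]
    for i in range(5):
        m=q.mean(0);n=np.linalg.svd(q-m,full_matrices=0)[2][2];n*=np.sign(n[2]);q=q[abs((q-m)@n)<.004]
    print(len(q),m.round(4),"tilt",np.arccos(n[2]).round(3),n.round(3),((q.min(0)+q.max(0))/2).round(4),q.min(0).round(3),q.max(0).round(3))
lid(dict(np.load("pics/side2.npz")));lid(dict(np.load("pics/top2.npz")))
c=bot.read_camera("side");lid(c);np.savez("pics/side3.npz",**c);lid(bot.read_camera("top"))
c=bot.read_camera("wrist");np.savez("pics/wrist3.npz",**c);lid(c)
# saucepan rim/base in the side view
P=cloud(c)
hsv=cv2.cvtColor(c["pixels"],cv2.COLOR_RGB2HSV);m=((((hsv[...,0]<8)|(hsv[...,0]>172))&(hsv[...,1]>110))&(np.hypot(P[...,0]-.452,P[...,1]+.05)<.05)).astype(np.uint8)
ct=max(cv2.findContours(m,0,2)[0],key=cv2.contourArea);print(cv2.fitEllipse(ct),cv2.boundingRect(ct))
(u,v),_,_=cv2.fitEllipse(ct);print("wrist cap",ray(c,u,v,.116))
cv2.imwrite("pics/jar.png",cv2.resize(c["pixels"][120:220,260:390,::-1],None,fx=4,fy=4,interpolation=2))
E
```

```text
3523 [0.4684 0.1351 0.105 ] tilt 0.108 [ 0.107 -0.013  0.994] [0.4766 0.1256 0.1028] [0.388 0.036 0.092] [0.565 0.215 0.114]
4489 [0.4746 0.1271 0.0969] tilt 0.029 [ 0.029 -0.002  1.   ] [0.477  0.1289 0.0965] [0.389 0.045 0.091] [0.565 0.213 0.102]
4199 [0.4691 0.1342 0.0936] tilt 0.008 [-0.005  0.005  1.   ] [0.4761 0.1259 0.0929] [0.387 0.036 0.089] [0.565 0.215 0.097]
4451 [0.4748 0.1276 0.094 ] tilt 0.005 [-0.002  0.004  1.   ] [0.4774 0.1303 0.0939] [0.389 0.047 0.09 ] [0.565 0.214 0.098]
20559 [0.482  0.1211 0.0949] tilt 0.001 [-0.     0.001  1.   ] [0.4766 0.1239 0.0947] [0.389 0.035 0.091] [0.565 0.213 0.098]
((319.65106201171875, 169.85585021972656), (58.57299041748047, 59.603328704833984), 171.61550903320312) (290, 139, 60, 62)
wrist cap [ 0.45571337 -0.05162236  0.116     ]
```

View pics/jar.png

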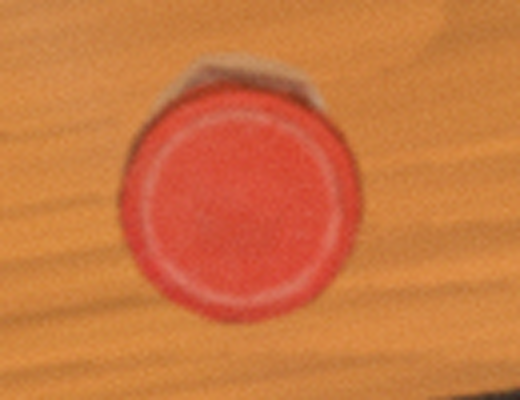

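The lid is now fully shut (tilt 0.005 rad). The crop shows the jar's body sticking out above the cap, with a flat at (205,62)-(310,82), so its faces sit about 10.8° off the tool axes.

The jog can't tilt the tool. So I'll grip the jar near its upper body, pivot it in the pads by pushing its lower part against the rim of the fixed box, then swing it to the phone.

```bash
python3 -m jog '[[0.7,0,4,0.1],[0.7,0,8,0.19],[0.7,0,12,0.19],[0.7,0,15,0.19],[0.7,0,18,0.19],[0.7,0,20,0.19],[0.7,0,21.5,0.19],[0.7,0,22.4,0.19],[0.7,0,22.4,0.19],[0.7,0,22.4,0.19]]'; python3 -m jog '[[0,0,0,0],[0,0,0,0],[0,0,0,0],[0,0,0,0],[0,0,0,0],[0,0,0,0],[0,0,0,0],[0,0,0,0],[0,0,0,0]]' 1 40; python3 -c "
from station import bot
print(bot.get_obs()['q'].round(2))"
```

```text
t: 5.33
eef_pos: [0.4538, -0.0495, 0.0624]
tool_rot: [-0.0, 0.984, -0.177, -0.0]
contact_force: [0.1, 1.1, 0.8]
gripper_width: 1.001
grasp_force: 0.0
t: 6.08
eef_pos: [0.4545, -0.0501, 0.0639]
tool_rot: [-0.0, 0.984, -0.177, 0.001]
contact_force: [-1.9, 0.8, 8.3]
gripper_width: 0.735
grasp_force: 41.7
[ 0.16  0.39 -0.22  2.19  0.15  0.58 -2.1 ]
```

```bash
python3 -m jog '[[0,0,-3,0],[0,0,-6,0],[0,0,-9,0],[1,-4,-10,-0.12],[1,-4,-10,-0.24],[1,-4,-10,-0.36],[1,-4,-10,-0.48],[1,-4,-10,-0.6],[1,-4,-10,-0.72],[1,-4,-10,-0.84],[1,-4,-10,-0.96],[1,-4,-10,-1.08],[1,-4,-10,-1.2],[1,-4,-10,-1.32],[1,-4,-10,-1.44],[1,-4,-10,-1.56],[1,-4,-10,-1.68],[1,-4,-10,-1.8],[1,-4,-10,-1.92],[1,-4,-10,-1.92]]'
cat > look.py <<'E'
import sys
from station import bot
from h import *
n,k=sys.argv[1:3]
o=bot.get_obs();print(o["eef_pos"].round(4),o["q"].round(2),o["contact_force"].round(1),round(o["gripper_width"],3))
c=bot.read_camera(n);np.savez(f"pics/{n}{k}.npz",**c)
x0,y0,w,h=map(int,sys.argv[3:7])
cv2.imwrite(f"pics/{n}{k}.png",cv2.resize(c["pixels"][y0:y0+h,x0:x0+w,::-1],None,fx=4,fy=4,interpolation=2))
E
python3 look.py side 5 290 110 160 150
```

```text
t: 7.75
eef_pos: [0.4766, -0.0163, 0.1627]
tool_rot: [0.0, 0.708, 0.706, -0.0]
contact_force: [-0.4, 0.7, -3.2]
gripper_width: 0.735
grasp_force: 46.7
[ 0.4766 -0.0163  0.1627] [ 0.43  0.3  -0.61  2.05  0.23  0.86 -0.31] [-0.4  0.7 -3.2] 0.735
```

View pics/side5.png

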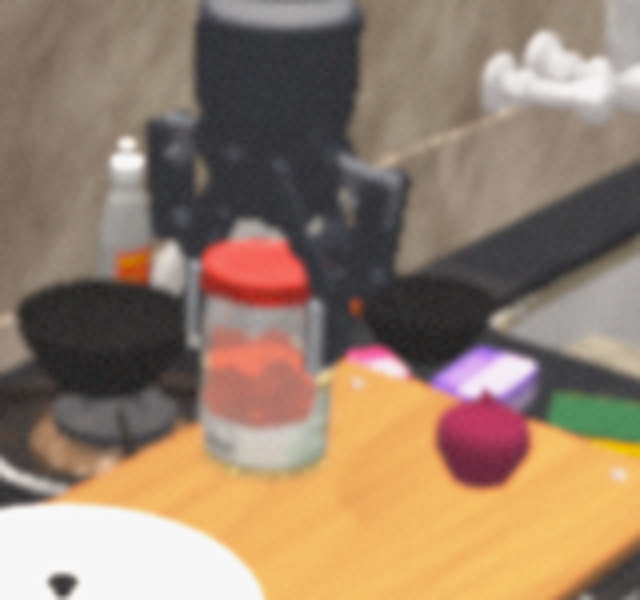

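The jar is held level under the cap (cap at (255,270), base at (262,450) in the crop). Next I'll lower it and press its flank against the box rim.

```bash
python3 -m jog '[[0,0,2,0],[0,0,4,0],[0,0,5.5,0],[0,0,6,0],[0,0,6,0],[1,0,6,0],[1.5,0,6,0],[1.8,0,6,0],[2.1,0,6,0],[2.4,0,6,0],[2.7,0,6,0],[3,0,6,0],[3.3,0,6,0],[3.6,0,6,0],[3.6,0,6,0]]' - 25; python3 look.py side 6 260 130 160 150; python3 - <<'E'
from h import *
c=dict(np.load("pics/side6.npz"));P=cloud(c);h=cv2.cvtColor(c["pixels"],cv2.COLOR_RGB2HSV)
m=((h[...,0]<6)|(h[...,0]>174))&(h[...,1]>120)&(np.abs(P[...,0]-.477)<.06)&(np.abs(P[...,1])<.09)&(P[...,2]>.1)
q=P[m];print(len(q),q.mean(0),q.min(0),q.max(0))
E
```

```text
t: 9.05
eef_pos: [0.4777, 0.0174, 0.103]
tool_rot: [0.002, 0.71, 0.704, -0.001]
contact_force: [0.8, -8.5, 1.8]
gripper_width: 0.735
grasp_force: 46.9
[0.4777 0.0174 0.103 ] [ 0.31  0.39 -0.58  2.1   0.32  0.73 -0.48] [ 0.8 -8.5  1.8] 0.735
662 [0.47196538 0.03383548 0.14572003] [0.44179108 0.00226232 0.10025719] [0.51207893 0.05714043 0.18010206]
```

View pics/side6.png

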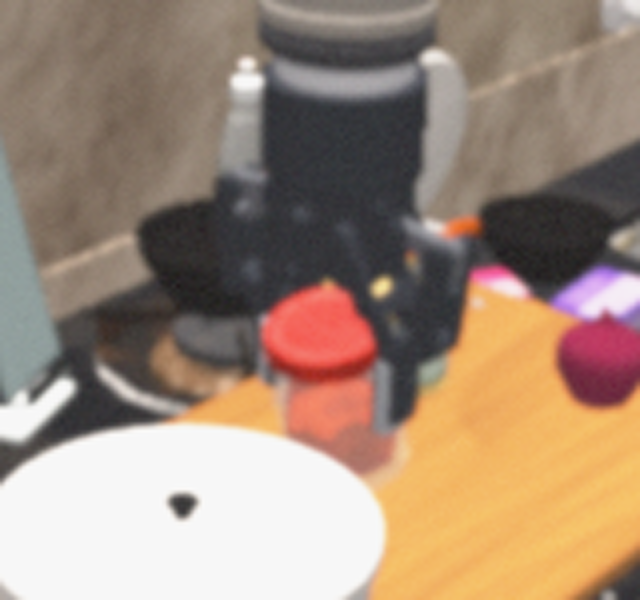

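It works: the jar has tipped, with its cap at (320,335) leaning over the lid and its base turned away. Next I'll measure the tilt from the cap's face.

```bash
cat > tilt.py <<'E'
import sys
from station import bot
from h import *
def red(c,ctr):
    P=cloud(c);h=cv2.cvtColor(c["pixels"],cv2.COLOR_RGB2HSV)
    m=((h[...,0]<6)|(h[...,0]>174))&(h[...,1]>150)&(np.linalg.norm(P-ctr,axis=-1)<.075)
    return P[m]
def fit(q,up):
    rng=np.random.default_rng(0);best=None
    for _ in range(800):
        a=q[rng.choice(len(q),3,False)];n=np.cross(a[1]-a[0],a[2]-a[0]);l=np.linalg.norm(n)
        if l<1e-5: continue
        n/=l;n*=np.sign(n[2])
        if n@up<.8: continue
        i=abs((q-a[0])@n)<.0025
        if best is None or i.sum()>best.sum(): best=i
    r=q[best];m=r.mean(0);n=np.linalg.svd(r-m,full_matrices=0)[2][2];n*=np.sign(n[2]);return len(r),m,n
if __name__=="__main__":
    e=bot.get_obs()["eef_pos"];up=np.array(eval(sys.argv[1]),float);up/=np.linalg.norm(up)
    for n in sys.argv[2:]:
        q=red(bot.read_camera(n),e+[0,0,.03])
        k,m,nn=fit(q,up);print(n,len(q),k,m.round(4),nn.round(3),"tilt",np.degrees(np.arccos(nn[2])).round(1),"yaw",np.degrees(np.arctan2(nn[1],nn[0])).round(1))
E
python3 tilt.py '[0,.5,.85]' side top wrist
```

```text
side 442 338 [0.4754 0.0315 0.1516] [-0.014  0.258  0.966] tilt 15.0 yaw 93.1Traceback (most recent call last):
  File "tilt.py", line 22, in <module>
    k,m,nn=fit(q,up);print(n,len(q),k,m.round(4),nn.round(3),"tilt",np.degrees(np.arccos(nn[2])).round(1),"yaw",np.degrees(np.arctan2(nn[1],nn[0])).round(1))
           ~~~^^^^^^
  File "tilt.py", line 11, in fit
    a=q[rng.choice(len(q),3,False)];n=np.cross(a[1]-a[0],a[2]-a[0]);l=np.linalg.norm(n)
        ~~~~~~~~~~^^^^^^^^^^^^^^^^
  File "numpy/random/_generator.pyx", line 864, in numpy.random._generator.Generator.choice
ValueError: a must be a positive integer unless no samples are taken
```

```bash
python3 -m jog '[[0.3,0,0,0],[0.6,0,0,0],[0.9,0,0,0],[1.2,0,0,0],[1.2,0,0,0],[1.2,0,0,0]]'; python3 tilt.py '[0,.5,.85]' side
```

```text
t: 9.7
eef_pos: [0.4782, 0.027, 0.1041]
tool_rot: [0.003, 0.711, 0.703, -0.002]
contact_force: [-3.5, -14.7, 17.5]
gripper_width: 0.735
grasp_force: 48.5
side 537 429 [0.4763 0.0435 0.1508] [-0.015  0.472  0.882] tilt 28.2 yaw 91.8
```

```bash
python3 -m jog '[[0.3,0,0,0],[0.5,0,0,0],[0.5,0,0,0]]'; python3 tilt.py '[0,.6,.8]' side
```

```text
t: 10.0
eef_pos: [0.4785, 0.0317, 0.1047]
tool_rot: [0.003, 0.711, 0.703, -0.002]
contact_force: [-5.2, -16.8, 25.2]
gripper_width: 0.733
grasp_force: 49.2
side 603 493 [0.4763 0.0501 0.1502] [-0.011  0.566  0.825] tilt 34.5 yaw 91.1
```

Tilt is 34.5°. I'll back off, lift, grip harder and turn so that the underside faces the phone.

```bash
python3 -m jog '[[-1,0,0,0],[-2.5,0,-0.5,0],[-4,0,-3,0],[-4,0,-6,0],[-4,0,-9,-0.12],[-4,0,-11,-0.24],[-4,0,-11,-0.36],[-4,0,-11,-0.48],[-4,0,-11,-0.6],[-4,0,-11,-0.72],[-4,0,-11,-0.84],[-4,0,-11,-0.96],[-4,0,-11,-1.08],[-4,0,-11,-1.2],[-4,0,-11,-1.32],[-4,0,-11,-1.44],[-4,0,-11,-1.56],[-4,0,-11,-1.68],[-4,0,-11,-1.8],[-4,0,-11,-1.91]]' - 60; python3 -m jog '[[0,0,0,0]]'; python3 tilt.py '[-.54,-.19,.82]' side top
```

```text
t: 11.72
eef_pos: [0.4767, -0.0029, 0.2123]
tool_rot: [-0.0, -0.168, 0.986, -0.0]
contact_force: [-0.4, 0.4, -3.2]
gripper_width: 0.727
grasp_force: 67.3
t: 11.8
eef_pos: [0.4767, -0.0029, 0.2122]
tool_rot: [-0.0, -0.167, 0.986, 0.0]
contact_force: [0.2, -0.8, -3.4]
gripper_width: 0.731
grasp_force: 67.3
side 303 240 [ 0.4552 -0.0041  0.2553] [-0.519 -0.192  0.833] tilt 33.6 yaw -159.7Traceback (most recent call last):
  File "tilt.py", line 22, in <module>
    k,m,nn=fit(q,up);print(n,len(q),k,m.round(4),nn.round(3),"tilt",np.degrees(np.arccos(nn[2])).round(1),"yaw",np.degrees(np.arctan2(nn[1],nn[0])).round(1))
           ~~~^^^^^^
  File "tilt.py", line 11, in fit
    a=q[rng.choice(len(q),3,False)];n=np.cross(a[1]-a[0],a[2]-a[0]);l=np.linalg.norm(n)
        ~~~~~~~~~~^^^^^^^^^^^^^^^^
  File "numpy/random/_generator.pyx", line 864, in numpy.random._generator.Generator.choice
ValueError: a must be a positive integer unless no samples are taken
```

```bash
python3 - <<'E'
from h import *
c=dict(np.load("pics/side3.npz"));P=cloud(c)
m=(P[...,0]>.69)&(P[...,0]<.8)&(P[...,1]>-.06)&(P[...,1]<.05)&(P[...,2]>.05)&(P[...,2]<.2)
q=P[m]
for i in range(6):
    k=q.mean(0);n=np.linalg.svd(q-k,full_matrices=0)[2][2];q=q[abs((q-k)@n)<(.008 if i<3 else .004)]
n*=-np.sign(n[0]);print(len(q),n.round(3),"elev",np.degrees(np.arcsin(n[2])).round(1),"yaw",np.degrees(np.arctan2(n[1],n[0])).round(1))
y=np.cross([0,0,1],n);y/=np.linalg.norm(y);u=np.cross(n,y)
a=(q-k)@y;b=(q-k)@u;print("w",np.ptp(a),"h",np.ptp(b))
for d in(0,.015):print("topmid-",d,(k+y*(a.min()+a.max())/2+u*(b.max()-d)).round(4))
E
```

```text
1034 [-0.915 -0.308  0.261] elev 15.1 yaw -161.4
w 0.07754125329024214 h 0.12682803902861053
topmid- 0 [0.7588 0.0019 0.1722]
topmid- 0.015 [7.551e-01 7.000e-04 1.577e-01]
```

```bash
python3 -m jog '[[-2,-1.5,0,0],[-4,-3,0,0],[-6.5,-4.5,0.5,0],[-9,-6,1.5,0],[-11,-7.5,2.5,0],[-12.5,-8.5,3,0],[-13.5,-9,3.2,0],[-14.2,-9.2,3.2,0],[-14.2,-9.2,3.2,0],[-14.2,-9.2,3.2,0],[-14.2,-9.2,3.2,0]]'; python3 tilt.py '[-.54,-.19,.82]' side; python3 look.py side 9 210 80 170 150
```

```text
t: 12.82
eef_pos: [0.6405, -0.0431, 0.1807]
tool_rot: [-0.0, -0.165, 0.986, -0.0]
contact_force: [0.0, 0.7, -2.7]
gripper_width: 0.727
grasp_force: 67.3
side 267 221 [ 0.6209 -0.0453  0.2243] [-0.514 -0.174  0.84 ] tilt 32.9 yaw -161.3
[ 0.6405 -0.0432  0.1807] [ 0.56  0.61 -0.85  1.64  0.5   1.11  1.48] [-1.4 -0.2 -2.6] 0.727
```

View pics/side9.png

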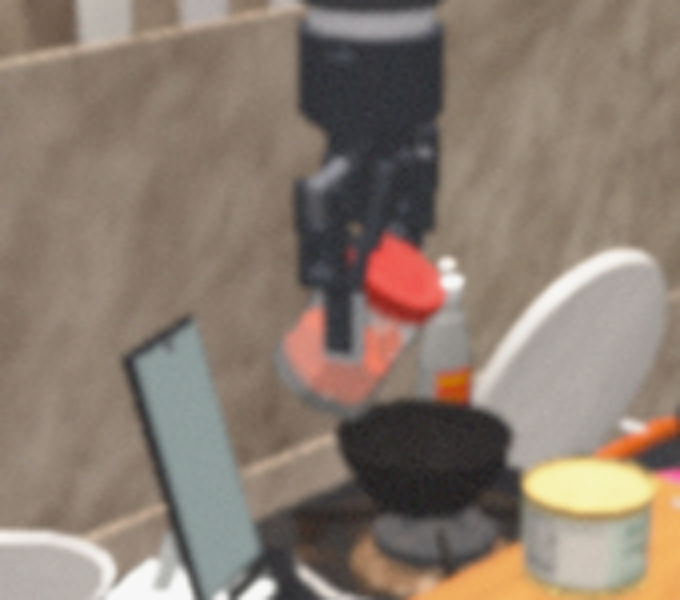

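The jar is held with its underside (320,390) toward the phone and its cap (405,275) leaning away. Its middle is within about 5 mm of the target point and the tilt is 33°. Handing in.

```bash
python3 -c "
from station import bot
print(bot.get_obs()['joint_vel'].round(3)); print(bot.hand_in())"
```

```text
[ 0.003  0.001  0.002 -0.003  0.001  0.     0.002]
the job is handed in; nothing more can be done
None
```

The job is handed in, with no verdict shown: the lid is shut, and the jar is held still by my measurements about 5 mm from the point 12 cm out from the lens, leaning about 33° with its underside to the phone.

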